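# Shut the ratchet hand press on the jeweller's bench

## Task

The small hand press on the jeweller's bench stands open, its arm held up by a ratchet. Press the pawl's thumb tab down until the pawl snaps free of the teeth and stays free, then push the wooden cross handle down until the press is fully shut on its block, and leave it shut with the pawl still free. Use only light fingertip pushes: grip nothing, never force the arm, and leave the mandrel, jar and file where they are.

Things in the scene. Friction and masses are not known exactly. Their poses are not given: they have to be found in the camera images.
- press: Fixed cast-iron hand press, base plate 240 x 100 x 18 mm. Origin on the bench directly under the arm's pivot; z is up. The arm reaches from the pivot towards the press's -x and swings in the press's x-z plane (y = 0); the pawl and its thumb tab are on the +x side. The base runs from x -135 to +105 mm; two cheek plates (y -19 to +19 mm) rise to 142 mm at the pivot. A wooden block with a rubber pad and a brass disc on it (top at z 70 mm) stands at x -86 mm.
- pivot (a point): The arm's hinge axis (along the press's y), 130 mm above the bench. Fixed on the press; its axes are the press's axes.
- press_arm (a joint): Arm angle, rad. 0: slopes 0.76 rad up from the pivot towards the press's -x; grows as the handle goes down; 0.76: level and shut, its foot on the cushioned disc (gives about 6 mm at the handle under 20 N). Starts at 0.03 to 0.28. Pawl in: goes down at most one tooth (0.16 rad), then locks. Pawl free: friction pivot, stays where left, 4 to 11 N on the handle moves it down.
- handle (a point): Centre of the wooden cross handle at the arm's end, a round bar 26 mm in diameter and 120 mm long, along the press's y, 190 mm from the pivot. It moves on a circle about the pivot: height 130 + 190 sin(0.76 - press_arm) mm, horizontally 190 cos(0.76 - press_arm) mm from the pivot towards -x. When shut its centre is 130 mm above the bench.
- pawl (a joint): Angle of the pawl, rad. About 0 to 0.15: nose in the ratchet teeth. Pressing its tab down makes it grow; an over-centre spring snaps it on past about 0.2 to a rubber back stop at about 0.42 (gives about 6 mm at the tab under 20 N), where it stays free by itself; it needs about 2 to 4 N on the tab.
- tab (a point): Centre of the top of the pawl's thumb tab, a flat ribbed steel plate 36 x 34 mm and 7 mm thick, behind the press; about 135 mm to the +x side of the arm's pivot and 125 mm above the bench with the pawl in. It goes down on an arc about the pawl's pivot (86 mm towards -x, 41 mm lower): by about 17 mm where it snaps over, to about 38 mm lower and 9 mm farther out at the back stop, tilted 24 degrees.
- mandrel: Loose steel ring mandrel standing upright on a 48 mm foot, 115 mm tall, a bystander. Origin at the centre of its foot.
- jar: Loose glass jar with a steel lid, 52 mm in diameter and 65 mm tall, a bystander. Origin at the centre of its underside.
- file: Loose flat file with a wooden handle, 240 mm long, 26 mm wide and 22 mm high, lying on the bench, a bystander. Origin on its underside near the middle, x along it towards the steel tip.

How it is judged:
By the outcome, as a careful person would: the job done as asked, in the order asked, and still so for the second after the job is handed in, with the robot touching nothing.
It also fails if it takes over 48 s, if anything falls off the work surface, if the arm or the gripper's body presses on something with over 40 N, if the wrist force passes 120 N, or if a joint passes its speed limit or range.

## Robot

A 6-joint arm with a two-finger parallel gripper is mounted at the origin on the work surface. World frame = base frame: x ahead of the robot, y to its left, z up, the work surface at z = 0. Lengths are in m, angles in rad, forces in N, time in s.
With the tool pointing down it reaches from about 0.325 to 0.9 m from the base axis. Payload 6.1 kg.
Tool frame: the origin (TCP) lies midway between the tips of the shut fingers; the grasp point (between the pads) lies 19 mm behind it; z points along the fingers, y is the direction in which the jaws open and shut (so a half turn about z gives the same grasp; the last joint's range is limited). The gripper opens to 85 mm and grips with 20 to 120 N. Pads are 22 mm wide; open, the fingers measure 114 mm over their backs; the gripper's body (76 mm by 85 mm) begins 54 mm behind the grasp point. The pads swing forward as they close: fully open they stand 13 mm farther back than shut.
Start: joints at [1.091, 0.22, 1.526, -0, 1.395, -0.126], TCP at [0.217, 0.586, 0.231] pointing down, gripper open.
Joint ranges: [-2.98, 2.98], [-0.91, 2.08], [0.09, 2.57], [-1.24, 4.39], [0.2, 2.65], [-2.68, 2.68]. Speed limits (rad/s): [2.57, 2.57, 3.01, 3.14, 3.14, 3.14].

## Interface

Orientations are given as a unit quaternion [x, y, z, w].
In Python, from bench import robot gives the robot as it stands.
- The arm moves only by the shell command python3 -m inch 'ROWS' [FORCE]. ROWS is JSON, a list of rows, each a list of 5 numbers: the shift along the tool's x, y, z as a fraction of full scale, then the turn about the tool's z as a fraction of full scale, then the closure, from 0 (fully open) to 1 (shut). A call has exactly 8 rows; each row shifts and turns the commanded pose from where the row before left it, along the tool's axes as they then stand; what a row does not reach is not made up. Full scale, the value 1, is 25 mm for a shift and 5 degrees for a turn. A row lasts 1/12 s, in which the tool goes at most 41.7 mm and 7.16 degrees, less where a joint would pass 70% of its speed; a pose out of reach is approached as far as the arm can. A call with a number of a shift or a turn outside -1 to 1 is refused whole. A call with a gripper value outside its range is refused whole. The fingers move at their own pace and stop on an object; FORCE is the grip in N (left out, the last holds). Time passes only in rows, so rows that do not move let the fingers close, or fill a call up. It gives the time, the measured TCP pose, the force and the opening at its end, in the units of the state.
- robot.sense(): the state, without advancing time (a new reading comes with each control period).
- robot.camera(name): name is "scene" or "top" or "wrist"; returns the picture (400x640x3 uint8, blue, green, red); there is no depth.
- robot.get_calibration(name): a dict with "intrinsics" (3x3 intrinsics, pixels), "k1" (the pictures are not rectified: a ray, as slopes to the right and down, at radius r is drawn at 1 + k1 r^2 times it, then the intrinsics apply), "world_from_camera" (4x4, takes a point from camera to world coordinates). Camera axes: x right, y down, z forward; pixel columns grow to the right and rows downward; lengths in m; the calibration is good to about 2 mm. A picture is of the moment at which its call begins: read the wrist's pose just before it. get_calibration takes no time and is no camera call; for the wrist camera it gives the pose at the moment of the call.
- robot.job_done(): hands the job in, once; it reports no verdict.
The state is a dict: "time": time; "joints": joint angles; "dq": joint speeds; "joint_efforts": joint torques, N m; "tool_pos": TCP position; "eef_rot": TCP orientation; "ft_force": force on the tool from outside, world axes, zero at the start; "torque": the same for the moment, N m; "grip_width": finger opening in m.
Only numpy, scipy, OpenCV 4.12 (cv2) and the standard library are available. Lean on these libraries where they do the work, as an engineer would, in place of code of your own. Each camera call takes 0.05 s, during which the arm holds its last target. There are 200 camera calls.

## Working session

There is one attempt and no reset: what is moved stays moved. The work goes in short steps, Python scripts to look and compute and a shell command to move; the robot and the scene stay as the last step left them, time stands still between calls to the robot, and variables do not carry over. Pictures are saved under pics/ and viewed, about 8 in all and at most 12, crops included, and the job is handed in when it is done.

```bash
mkdir -p pics; ls; cat > h.py <<'E'
import numpy as np, cv2
from bench import robot
def ray(name,u,v,cal=None):
    c=cal or robot.get_calibration(name);K=np.array(c["intrinsics"]);T=np.array(c["world_from_camera"])
    d=np.linalg.solve(K,[u,v,1])[:2];s=d.copy()
    for _ in range(30): s=d/(1+c["k1"]*(s@s))
    return T[:3,3],T[:3,:3]@np.array([s[0],s[1],1])
def onz(name,u,v,z,cal=None):
    o,d=ray(name,u,v,cal);return o+d*(z-o[2])/d[2]
def tri(r1,r2):
    (a,b),(c,d)=r1,r2
    t=np.linalg.lstsq(np.c_[b,-d],c-a,rcond=None)[0]
    p,q=a+b*t[0],c+d*t[1];return (p+q)/2,np.linalg.norm(p-q)
def proj(name,p,cal=None):
    c=cal or robot.get_calibration(name);K=np.array(c["intrinsics"]);T=np.array(c["world_from_camera"])
    q=T[:3,:3].T@(np.array(p)-T[:3,3]);s=q[:2]/q[2];s=s*(1+c["k1"]*(s@s));return (K@[s[0],s[1],1])[:2]
E
python3 - <<'E'
from h import *
print(robot.sense())
for n in("scene","top"):
    cv2.imwrite(f"pics/{n}0.png",robot.camera(n)); print(np.array(robot.get_calibration(n)["world_from_camera"]).round(3))
E
```

```text
pics
{'time': 0.0, 'joints': array([ 1.09088787e+00,  2.21238345e-01,  1.52757526e+00, -8.26789427e-06,
        1.39468316e+00, -1.26140930e-01]), 'dq': array([ 0.00043396, -0.0007678 ,  0.0012592 ,  0.00096819,  0.00011673,
       -0.00046884]), 'joint_efforts': array([ 3.89074139e-04, -4.96899748e+01, -3.89392591e+01, -1.53070878e-04,
        1.09980541e-02,  9.22234619e-06]), 'tool_pos': array([0.21628033, 0.58576385, 0.23021064]), 'eef_rot': array([ 1.75962021e-01,  9.84396496e-01, -9.09892592e-04, -2.80217522e-04]), 'ft_force': array([0.89084677, 0.46820873, 0.74061981]), 'torque': array([-0.01963375,  0.01775804,  0.0364073 ]), 'grip_width': 0.0855395626095304}
[[ 0.506  0.712 -0.487  1.042]
 [ 0.862 -0.423  0.278 -0.24 ]
 [-0.008 -0.561 -0.828  0.952]
 [ 0.     0.     0.     1.   ]]
[[ 0.018 -0.986  0.164  0.474]
 [-1.    -0.019 -0.002  0.037]
 [ 0.005 -0.164 -0.986  0.871]
 [ 0.     0.     0.     1.   ]]
```

View pics/scene0.png

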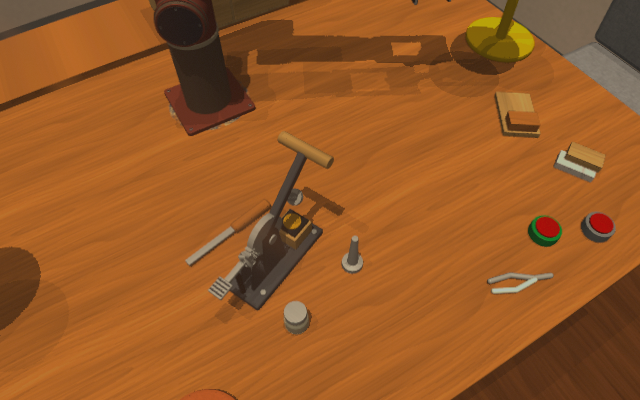

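View pics/top0.png

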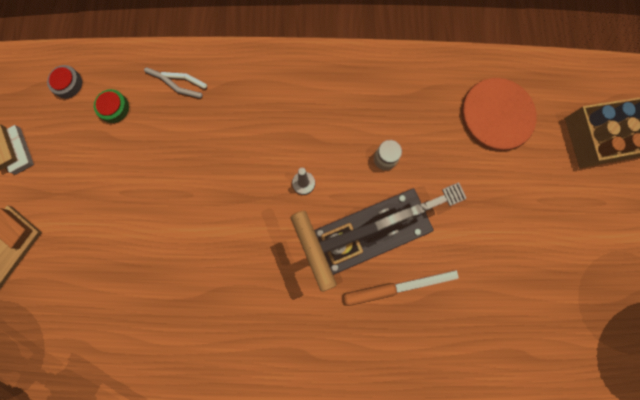

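The two views show the press near the image centre. The handle runs (298,213)–(328,288) in top and (281,137)–(330,162) in scene. The tab is at (455,193) in top and (221,288) in scene. I'll enlarge both for exact pixels.

```bash
python3 - <<'E'
from h import *
a=cv2.imread("pics/scene0.png")[120:320,180:380];b=cv2.imread("pics/top0.png")[160:320,280:480]
a=cv2.resize(a,None,fx=2,fy=2,interpolation=3)
a=cv2.resize(cv2.imread("pics/scene0.png")[120:320,180:345],None,fx=2.4,fy=2.4,interpolation=3)
b=cv2.resize(b,None,fx=2,fy=2,interpolation=3)
o=np.zeros((480,800,3),np.uint8);o[:480,:396]=a[:480];o[:320,400:800]=b
cv2.imwrite("pics/c1.png",o)
t=[("handle",(304.5,149.5),(313.5,251)),("h_end1",(281,137),(298,213)),("h_end2",(330,160),(328,288)),("tab",(221,288),(455,193))]
for n,s,p in t:
    x,e=tri(ray("scene",*s),ray("top",*p));print(n,x.round(4),round(e,4))
E
```

```text
handle [0.501  0.0415 0.253 ] 0.0004
h_end1 [0.5324 0.024  0.3407] 0.0789
h_end2 [0.4743 0.0583 0.1908] 0.1006
tab [ 0.618  -0.2154  0.1197] 0.0039
```

View pics/c1.png

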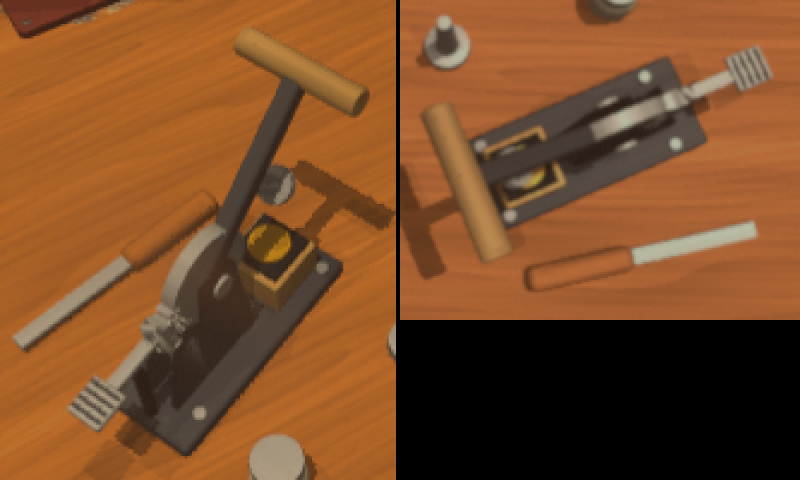

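Cross-check: the handle height gives an arm angle of about 0.06, and the handle–tab distance measured is 282 mm against 280 expected. The tab height of 120 mm also agrees. Press +x points along (0.415, -0.910), and the pivot is at about (0.561, -0.091). First I lift, shut the fingers and turn 45°, so that tool x = press −x and tool y = press y.

```bash
python3 -m inch '[[0,0,-0.8,1,1],[0,0,-0.8,1,1],[0,0,-0.8,1,1],[0,0,-0.8,1,1],[0,0,-0.8,1,1],[0,0,-0.8,1,1],[0,0,0,1,1],[0,0,0,1,1]]' 30
python3 -m inch '[[0,0,0,1,1],[0,0,0,0.05,1],[0,0,0,0,1],[0,0,0,0,1],[0,0,0,0,1],[0,0,0,0,1],[0,0,0,0,1],[0,0,0,0,1]]'
cat > go.py <<'E'
import sys
from h import *
from scipy.spatial.transform import Rotation as R
s=robot.sense();M=R.from_quat(s["eef_rot"]).as_matrix()
print("pos",s["tool_pos"].round(4),"t",round(s["time"],2),"F",s["ft_force"].round(1),"\naxes",M.T.round(3).tolist())
if len(sys.argv)>3:print("rows",(M.T@(np.array(sys.argv[1:4],float)-s["tool_pos"])/.025).round(2))
E
python3 go.py 0.618 -0.2145 0.35
```

```text
time: 0.77
tool_pos: [0.2168, 0.5868, 0.353]
eef_rot: [0.504, 0.864, 0.001, -0.0]
ft_force: [-1.5, 0.6, -0.0]
grip_width: 0.0
time: 1.43
tool_pos: [0.2165, 0.5863, 0.3513]
eef_rot: [0.541, 0.841, -0.0, -0.0]
ft_force: [-0.6, 0.3, -0.2]
grip_width: -0.0004
pos [0.2165 0.5863 0.3513] t 1.43 F [-0.6  0.3 -0.2] 
axes [[-0.415, 0.91, -0.0], [0.91, 0.415, -0.0], [-0.0, -0.0, -1.0]]
rows [-35.81   1.33   0.05]
```

```bash

python3 -m inch '[[-1,0.04,0,0,1],[-1,0.04,0,0,1],[-1,0.04,0,0,1],[-1,0.04,0,0,1],[-1,0.04,0,0,1],[-1,0.04,0,0,1],[-1,0.04,0,0,1],[-1,0.04,0,0,1]]'
python3 -m inch '[[-1,0.04,0,0,1],[-1,0.04,0,0,1],[-1,0.04,0,0,1],[-1,0.04,0,0,1],[-1,0.04,0,0,1],[-1,0.04,0,0,1],[-1,0.04,0,0,1],[-1,0.04,0,0,1]]'
python3 -m inch '[[-1,0.04,0,0,1],[-1,0.04,0,0,1],[-1,0.04,0,0,1],[-1,0.04,0,0,1],[-1,0.04,0,0,1],[-1,0.04,0,0,1],[-1,0.04,0,0,1],[-1,0.04,0,0,1]]'
python3 -m inch '[[-1,0.04,0,0,1],[-1,0.04,0,0,1],[-1,0.04,0,0,1],[-1,0.04,0,0,1],[-1,0.04,0,0,1],[-1,0,0,0,1],[0,0,0,0,1],[0,0,0,0,1]]'
python3 go.py 0.618 -0.2145 0.25
```

```text
time: 2.1
tool_pos: [0.307, 0.4065, 0.3514]
eef_rot: [0.541, 0.841, 0.0, 0.0]
ft_force: [-0.3, 0.0, 0.2]
grip_width: 0.0003
time: 2.77
tool_pos: [0.3972, 0.2277, 0.3515]
eef_rot: [0.541, 0.841, 0.0, 0.0]
ft_force: [1.1, 0.1, 1.2]
grip_width: -0.0001
time: 3.43
tool_pos: [0.4874, 0.0489, 0.3516]
eef_rot: [0.541, 0.841, 0.0, 0.0]
ft_force: [0.1, -0.2, 0.0]
grip_width: 0.0002
time: 4.1
tool_pos: [0.5538, -0.0853, 0.3508]
eef_rot: [0.542, 0.84, -0.0, -0.001]
ft_force: [0.4, 1.1, 0.1]
grip_width: -0.0001
pos [ 0.5538 -0.0853  0.3508] t 4.1 F [0.4 1.1 0.1] 
axes [[-0.413, 0.911, 0.001], [0.911, 0.413, -0.001], [-0.001, 0.0, -1.0]]
rows [-5.77  0.21  4.03]
```

```bash

python3 -m inch '[[-1,0.04,0,0,1],[-1,0.04,0,0,1],[-1,0.04,0,0,1],[-1,0.04,0,0,1],[-1,0.04,0.5,0,1],[-0.77,0,1,0,1],[0,0,1,0,1],[0,0,0,0,1]]'
python3 -m inch '[[0,0,0.8,0,1],[0,0,0.7,0,1],[0,0,0,0,1],[0,0,0,0,1],[0,0,0,0,1],[0,0,0,0,1],[0,0,0,0,1],[0,0,0,0,1]]'
python3 go.py 0.618 -0.2145 0.13
python3 - <<'E'
from h import *
c=robot.get_calibration("wrist");w=robot.camera("wrist");s=robot.camera("scene")
o=np.zeros((400,800,3),np.uint8);o[:300,:480]=cv2.resize(w,(480,300));o[:400,480:]=cv2.resize(s[200:360,150:278],(320,400),interpolation=3)
cv2.imwrite("pics/c2.png",o)
E
```

```text
time: 4.77
tool_pos: [0.6157, -0.2121, 0.2822]
eef_rot: [0.541, 0.841, -0.0, -0.005]
ft_force: [-0.4, -0.3, -1.6]
grip_width: 0.0001
time: 5.43
tool_pos: [0.6185, -0.2136, 0.2527]
eef_rot: [0.541, 0.841, 0.0, 0.001]
ft_force: [-0.2, -0.1, 0.7]
grip_width: -0.0001
pos [ 0.6185 -0.2136  0.2527] t 5.43 F [-0.2 -0.1  0.7] 
axes [[-0.414, 0.91, -0.002], [0.91, 0.415, 0.001], [0.002, -0.001, -1.0]]
rows [-0.02 -0.04  4.91]
```

View pics/c2.png

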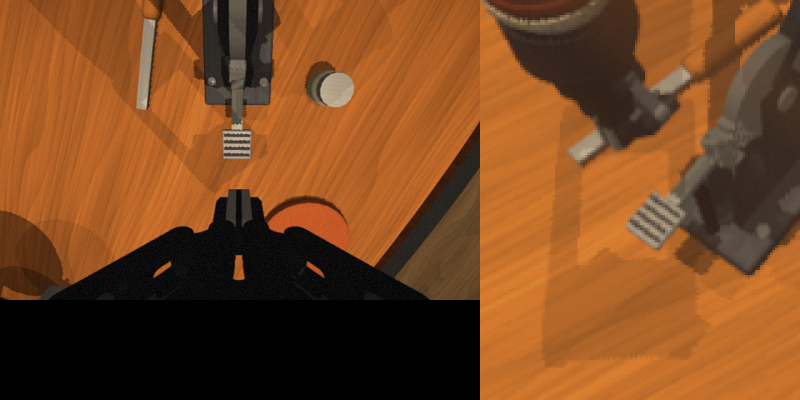

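The wrist view shows the tab centre at crop (237,144), which is full-frame (316,192). The fingers and tab line up and the way down is clear. Next I check the tab position by casting this ray onto z = 0.122.

```bash

python3 - <<'E'
from h import *
for z in(.12,.125):print(onz("wrist",316,192,z).round(4))
E
python3 -m inch '[[0,0,0.8,0,1],[0,0,0.9,0,1],[0,0,0.9,0,1],[0,0,0.9,0,1],[0,0,0.4,0,1],[0,0,0,0,1],[0,0,0,0,1],[0,0,0,0,1]]'
python3 go.py
```

```text
[ 0.6166 -0.2134  0.12  ]
[ 0.616  -0.2121  0.125 ]
time: 6.2
tool_pos: [0.619, -0.214, 0.1557]
eef_rot: [0.541, 0.841, 0.0, 0.001]
ft_force: [0.5, -0.1, -0.4]
grip_width: -0.0
pos [ 0.619  -0.214   0.1557] t 6.2 F [ 0.5 -0.1 -0.4] 
axes [[-0.414, 0.91, -0.002], [0.91, 0.414, 0.002], [0.002, -0.001, -1.0]]
```

```bash

python3 -m inch '[[0,0,0.4,0,1],[0,0,0.4,0,1],[0,0,0.2,0,1],[0,0,0.2,0,1],[0,0,0.1,0,1],[0,0,0.1,0,1],[0,0,0.1,0,1],[0,0,0,0,1]]'
python3 -m inch '[[0,0,0.1,0,1],[0,0,0.1,0,1],[0,0,0.1,0,1],[0,0,0.1,0,1],[0,0,0,0,1],[0,0,0,0,1],[0,0,0,0,1],[0,0,0,0,1]]'
```

```text
time: 6.87
tool_pos: [0.6181, -0.2137, 0.1161]
eef_rot: [0.541, 0.841, 0.0, 0.0]
ft_force: [0.3, -0.1, 0.1]
grip_width: 0.0002
time: 7.53
tool_pos: [0.6181, -0.2135, 0.1064]
eef_rot: [0.541, 0.841, 0.0, 0.0]
ft_force: [1.2, 0.1, -0.4]
grip_width: -0.0
```

No force is felt yet at z = 0.106, so I look before going on.

```bash

cat > look.py <<'E'
import sys
from h import *
w=robot.camera("wrist");s=robot.camera("scene")
o=np.zeros((400,800,3),np.uint8);o[:300,:480]=cv2.resize(w,(480,300));o[:400,480:]=cv2.resize(s[200:360,150:278],(320,400),interpolation=3)
cv2.imwrite(sys.argv[1],o);print(robot.sense()["ft_force"])
E
python3 look.py pics/c3.png
```

```text
[-0.14098379  0.18313691  0.11642639]
```

View pics/c3.png

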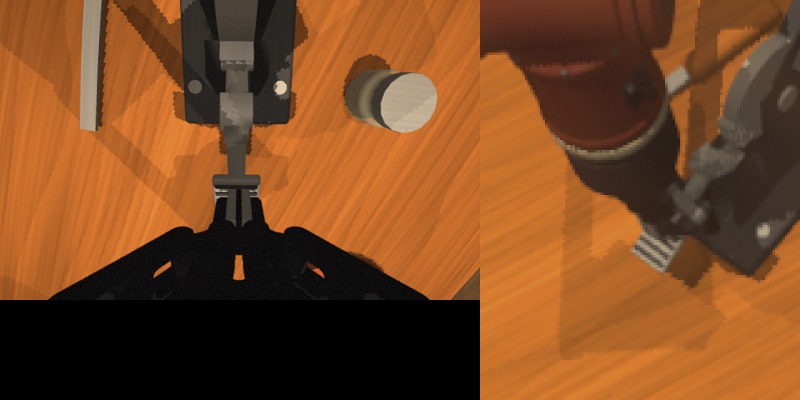

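The tab has moved down in the scene view, from crop (655,220) to (657,250), which is full-frame (221,300). It looks tilted, and the force is zero, so it has probably snapped already. I compare with the projected stop position.

```bash

python3 - <<'E'
from h import *
P=np.array([.561,-.0905]);d=np.array([.415,-.910])
pv=np.array([.135-.086,.125-.041])
for a in(0,.1,.2,.3,.42):
    c,s=np.cos(a),np.sin(a);r=pv+[.086*c+.041*s,-.086*s+.041*c];p=[*(P+d*r[0]),r[1]]
    print(a,r.round(4),proj("scene",p).round(1))
E
```

```text
0 [0.135 0.125] [220.2 285.9]
0.1 [0.1387 0.1162] [219.8 289.2]
0.2 [0.1414 0.1071] [219.7 292.3]
0.3 [0.1433 0.0978] [220. 295.]
0.42 [0.1442 0.0864] [220.7 297.7]
```

The 12 px drop matches the back stop (0 → 0.42 predicts 11.8 px). I lift clear and check that it stays.

```bash

python3 -m inch '[[0,0,-0.4,0,1],[0,0,-0.8,0,1],[0,0,-1,0,1],[0,0,-1,0,1],[0,0,-1,0,1],[0,0,-1,0,1],[0,0,-0.8,0,1],[0,0,0,0,1]]'
python3 look.py pics/c4.png; python3 go.py 0.501 0.0415 0.30
```

```text
time: 8.3
tool_pos: [0.6204, -0.2146, 0.2637]
eef_rot: [0.541, 0.841, 0.001, 0.005]
ft_force: [0.3, -0.3, 1.6]
grip_width: -0.0
[ 0.47680577 -0.47320364 -0.22508302]
pos [ 0.6186 -0.2138  0.2583] t 8.4 F [ 0.5 -0.5 -0.2] 
axes [[-0.414, 0.91, -0.002], [0.91, 0.414, 0.002], [0.003, -0.001, -1.0]]
rows [11.24 -0.05 -1.7 ]
```

View pics/c4.png

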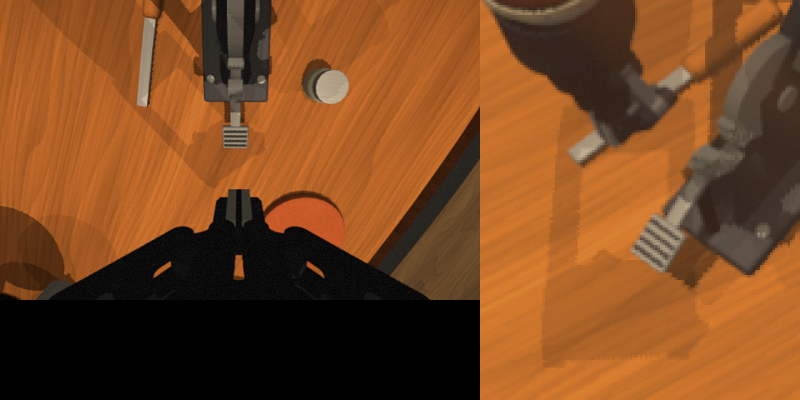

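The pawl stays free, with the tab at crop (658,245), about full-frame (221,298). Now I move over the handle.

```bash

python3 -m inch '[[0,0,-0.9,0,1],[0,0,-0.9,0,1],[0.24,0,-0.9,0,1],[1,0,0,0,1],[1,0,0,0,1],[1,0,0,0,1],[1,0,0,0,1],[1,0,0,0,1]]'
python3 -m inch '[[1,0,0,0,1],[1,0,0,0,1],[1,0,0,0,1],[1,0,0,0,1],[1,0,0,0,1],[1,0,0,0,1],[0,0,0,0,1],[0,0,0,0,1]]'
python3 go.py 0.501 0.0415 0.266; python3 - <<'E'
from h import *
cv2.imwrite("pics/w5.png",robot.camera("wrist"))
E
```

```text
time: 9.07
tool_pos: [0.5624, -0.0931, 0.3218]
eef_rot: [0.541, 0.841, -0.0, -0.002]
ft_force: [0.3, -0.5, -0.1]
grip_width: -0.0001
time: 9.73
tool_pos: [0.5007, 0.0432, 0.3226]
eef_rot: [0.54, 0.842, -0.001, -0.001]
ft_force: [1.0, -0.8, 0.2]
grip_width: 0.0001
pos [0.5007 0.0432 0.3226] t 9.73 F [ 1.  -0.8  0.2] 
axes [[-0.416, 0.909, 0.001], [0.909, 0.416, -0.002], [-0.002, -0.0, -1.0]]
rows [-0.07 -0.01  2.26]
```

View pics/w5.png

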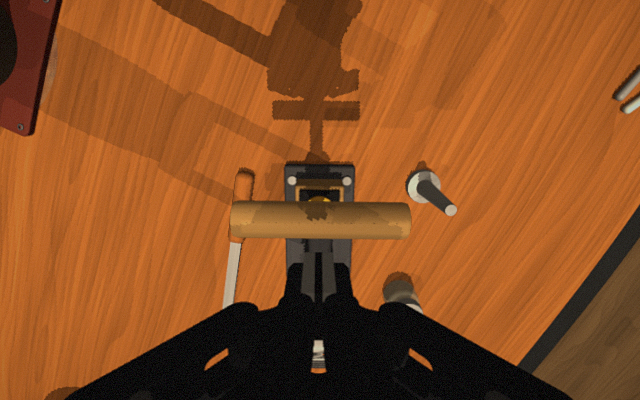

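The wrist view shows the handle, (230–410, 220), centred at (320,220) straight ahead of the fingertips. The mandrel is to the right and clear of the path.

```bash

python3 - <<'E'
from h import *
print(onz("wrist",320,220,.253).round(4))
E
python3 -m inch '[[0,0,0.6,0,1],[0,0,0.5,0,1],[0,0,0.4,0,1],[0,0,0.2,0,1],[0,0,0.2,0,1],[0,0,0.1,0,1],[0,0,0,0,1],[0,0,0,0,1]]'
```

```text
[0.5032 0.0415 0.253 ]
time: 10.45
tool_pos: [0.5018, 0.0421, 0.2741]
eef_rot: [0.541, 0.841, 0.0, 0.0]
ft_force: [0.5, 0.1, 0.1]
grip_width: -0.0004
```

```bash

python3 -m inch '[[0,0,0.16,0,1],[0,0,0.16,0,1],[0.11,0,0.16,0,1],[0.11,0,0.16,0,1],[0.11,0,0.16,0,1],[0.11,0,0.16,0,1],[0.11,0,0.16,0,1],[0.11,0,0.16,0,1]]'
```

```text
time: 11.12
tool_pos: [0.4947, 0.0592, 0.2439]
eef_rot: [0.541, 0.841, 0.002, -0.0]
ft_force: [-6.5, 6.4, 12.5]
grip_width: -0.0
```

```bash

python3 -m inch '[[0,0,0.1,0,1],[0,0,0.1,0,1],[0.04,0,0.12,0,1],[0.06,0,0.12,0,1],[0.06,0,0.12,0,1],[0.06,0,0.12,0,1],[0,0,0,0,1],[0,0,0,0,1]]'
python3 look.py pics/x.png
python3 - <<'E'
from h import *
w=robot.camera("wrist");s=robot.camera("scene")
o=np.zeros((400,800,3),np.uint8);o[:300,:480]=cv2.resize(w,(480,300));o[:400,480:]=cv2.resize(s[100:300,200:360],(320,400),interpolation=3)
cv2.imwrite("pics/c6.png",o)
E
```

```text
time: 11.78
tool_pos: [0.493, 0.0637, 0.2261]
eef_rot: [0.541, 0.841, 0.002, 0.0]
ft_force: [-1.2, 2.8, 6.3]
grip_width: 0.0002
[-0.67250651  4.58109749  5.76609801]
```

View pics/c6.png

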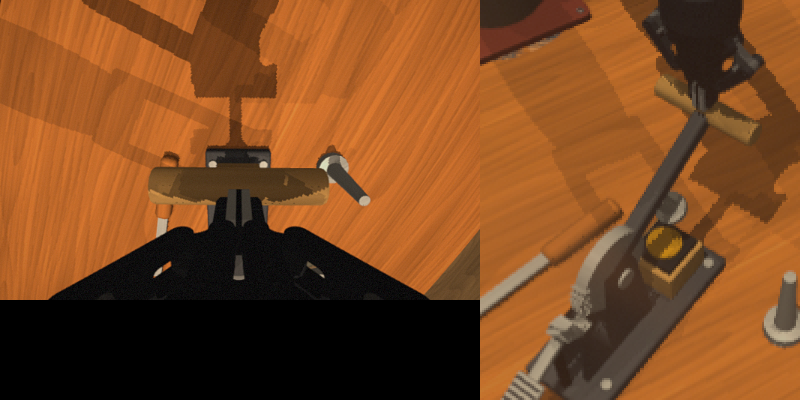

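The fingertips sit on top of the handle at crop (240,190), and the arm follows them down. I continue along the arc.

```bash

python3 -m inch '[[0.1,0,0.18,0,1],[0.09,0,0.18,0,1],[0.08,0,0.18,0,1],[0.08,0,0.18,0,1],[0.07,0,0.18,0,1],[0.06,0,0.18,0,1],[0.05,0,0.18,0,1],[0.05,0,0.18,0,1]]'
python3 -m inch '[[0.04,0,0.16,0,1],[0.04,0,0.16,0,1],[0.03,0,0.16,0,1],[0.03,0,0.16,0,1],[0.02,0,0.16,0,1],[0.02,0,0.16,0,1],[0.02,0,0.16,0,1],[0,0,0,0,1]]'; python3 go.py
```

```text
time: 12.65
tool_pos: [0.4871, 0.0769, 0.19]
eef_rot: [0.541, 0.841, 0.002, 0.0]
ft_force: [-2.7, 4.8, 7.1]
grip_width: -0.0001
time: 13.32
tool_pos: [0.4848, 0.0809, 0.161]
eef_rot: [0.541, 0.841, 0.001, 0.0]
ft_force: [0.5, 0.1, 1.1]
grip_width: -0.0
pos [0.4848 0.0809 0.161 ] t 13.32 F [0.5 0.1 1.1] 
axes [[-0.415, 0.91, 0.001], [0.91, 0.415, 0.002], [0.001, 0.001, -1.0]]
```

```bash

python3 -m inch '[[0.02,0,0.12,0,1],[0.02,0,0.12,0,1],[0,0,0.1,0,1],[0,0,0.1,0,1],[0,0,0.1,0,1],[0,0,0.1,0,1],[0,0,0,0,1],[0,0,0,0,1]]'; python3 go.py
```

```text
time: 13.98
tool_pos: [0.4842, 0.0809, 0.1449]
eef_rot: [0.541, 0.841, 0.0, 0.0]
ft_force: [0.2, 1.7, 1.8]
grip_width: 0.0001
pos [0.4842 0.0809 0.1449] t 13.98 F [0.2 1.7 1.8] 
axes [[-0.415, 0.91, -0.0], [0.91, 0.415, 0.0], [0.0, -0.0, -1.0]]
```

```bash

python3 -m inch '[[0,0,0.06,0,1],[0,0,0.06,0,1],[0,0,0,0,1],[0,0,0,0,1],[0,0,0,0,1],[0,0,0,0,1],[0,0,0,0,1],[0,0,0,0,1]]'; python3 go.py
```

```text
time: 14.65
tool_pos: [0.4841, 0.0811, 0.1422]
eef_rot: [0.541, 0.841, 0.0, 0.0]
ft_force: [0.1, 2.6, 5.7]
grip_width: 0.0002
pos [0.4841 0.0811 0.1422] t 14.65 F [0.1 2.6 5.7] 
axes [[-0.414, 0.91, 0.0], [0.91, 0.414, 0.0], [0.0, 0.0, -1.0]]
```

```bash

python3 -m inch '[[0,0,0.04,0,1],[0,0,0.04,0,1],[0,0,0.04,0,1],[0,0,0,0,1],[0,0,0,0,1],[0,0,0,0,1],[0,0,0,0,1],[0,0,0,0,1]]'; python3 go.py
```

```text
time: 15.32
tool_pos: [0.4842, 0.0812, 0.1402]
eef_rot: [0.541, 0.841, 0.0, 0.0]
ft_force: [-5.4, 2.4, 13.8]
grip_width: -0.0001
pos [0.4842 0.0812 0.1402] t 15.32 F [-5.4  2.4 13.8] 
axes [[-0.414, 0.91, 0.0], [0.91, 0.414, 0.001], [0.001, 0.0, -1.0]]
```

```bash

python3 -m inch '[[0,0,0.04,0,1],[0,0,0,0,1],[0,0,0,0,1],[0,0,0,0,1],[0,0,0,0,1],[0,0,0,0,1],[0,0,0,0,1],[0,0,0,0,1]]'
python3 -m inch '[[0,0,-0.2,0,1],[0,0,-0.4,0,1],[0,0,-0.8,0,1],[0.5,0,-1,0,1],[1,0,-1,0,1],[1,0,-1,0,1],[1,0,0,0,1],[1,0,0,0,1]]'
python3 -m inch '[[1,0,0,0,1],[1,0,0,0,1],[1,0,0,0,1],[1,0,0,0,1],[1,0,0,0,1],[0,0,0,0,1],[0,0,0,0,1],[0,0,0,0,1]]'
python3 - <<'E'
from h import *
s=robot.camera("scene");t=robot.camera("top")
o=np.zeros((480,800,3),np.uint8);o[:480,:396]=cv2.resize(s[120:320,180:345],(396,480),interpolation=3);o[:320,400:]=cv2.resize(t[160:320,280:480],(400,320),interpolation=3)
cv2.imwrite("pics/c7.png",o)
P=np.array([.561,-.0905]);d=np.array([.415,-.910])
n=np.array([.910,.415])
for q in(-.06,0,.06):
  p=[*(P-.19*d+q*n),.13]
  a=proj("scene",p);b=proj("top",p);print(((a-[180,120])*2.4).round(),((b-[280,160])*2+[400,0]).round())
E
```

```text
time: 15.98
tool_pos: [0.4842, 0.0812, 0.1395]
eef_rot: [0.541, 0.841, 0.0, 0.0]
ft_force: [-7.0, 3.0, 14.6]
grip_width: 0.0
time: 16.65
tool_pos: [0.4381, 0.184, 0.2503]
eef_rot: [0.541, 0.841, 0.001, 0.002]
ft_force: [-0.2, -0.4, -0.3]
grip_width: -0.0001
time: 17.32
tool_pos: [0.3857, 0.2965, 0.2477]
eef_rot: [0.541, 0.841, -0.0, 0.0]
ft_force: [0.3, -0.7, 0.3]
grip_width: 0.0002
[279. 100.] [448. 272.]
[331. 129.] [421. 209.]
[386. 159.] [394. 146.]
```

View pics/c7.png

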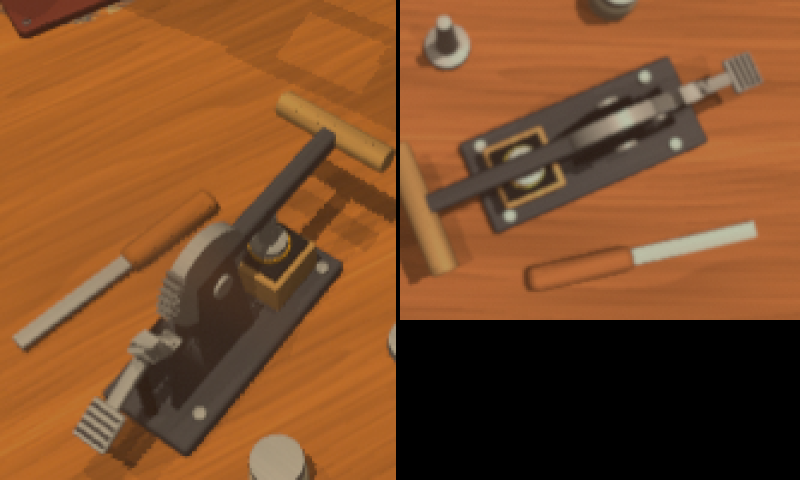

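The handle ends at crop (281,103) and (388,160) in scene, within about 3 px of the projected shut pose at (279,100) and (386,159). The foot is on the disc, the tab is still low at (99,424), and the bystanders are unmoved. I hand in.

```bash
python3 -c "
from bench import robot
print(robot.job_done())"
```

```text
the job is handed in; nothing more can be done
None
```

The press is shut and the pawl is still free. I handed the job in with the robot clear of everything, at about 17 s on the robot's clock.

- **Pawl:** I pressed the tab down with shut fingertips until it snapped to its back stop. A picture after lifting showed the tab about 12 px lower, where 11.8 px was expected, and it stayed there.
- **Handle:** I then pushed the cross handle along its arc, using about 15 N or less along the way. I ended against the cushion with the fingertips at z 0.1395 m, 3.5 mm below the nominal shut height, and about 16 N total.
- **Last pictures:** After letting go, the handle ends were within about 3 px of where the shut pose should put them, and the foot was on the disc. The tab was still down. The file and mandrel, and the part of the jar in view, looked unmoved.

**Less certain:** I felt no clear force at the end of either tab push, since the pawl had already snapped away, so its release rests on the pictures alone. I also did not measure the arm angle separately after letting go.

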